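# Set the docked screwdriver's clutch and direction for the meter case

### The arm

A 6-joint arm with a two-finger parallel gripper is mounted at the origin on a cart in front of the work surface, level with it; the furniture and walls round the work are solid. World frame = base frame: x ahead of the robot, y to its left, z up, the work surface at z = 0. Lengths are in m, angles in rad, forces in N, time in s.
With the tool pointing down it reaches from about 0.375 to 0.975 m from the base axis. Payload 3.8 kg.
Tool frame: the origin (TCP) lies on the mounting face of the last link; the fingertips stand 173 mm ahead of it and the grasp point (between the pads) lies 155 mm ahead of it; z points along the fingers, y is the line along which they close (so a half turn about z gives the same grasp; the last joint's range is limited). The gripper opens to 85 mm and grips with 20 to 120 N. Pads are 22 mm wide; open, the fingers measure 114 mm over their backs; the gripper's body (76 mm by 85 mm) begins 54 mm behind the grasp point. The pads swing forward as they close: fully open they stand 13 mm farther back than shut.
Start: joints at [-1.174, 0.264, 1.604, -0, 1.274, -0.037], TCP at [0.284, -0.612, 0.405] pointing down, gripper open.
Joint ranges: [-2.63, 2.63], [-0.94, 2.18], [0.31, 2.57], [-1.31, 4.45], [0, 2.66], [-2.55, 2.55]. Speed limits (rad/s): [2.57, 2.57, 3.14, 3.14, 3.14, 3.14].

### API

Orientations are given as a rotation vector (axis times angle).
In Python, from workcell import bot gives the robot as it stands.
- The arm moves only by the tool drive_tool, never from a script. Its argument "increments" is a list of rows, each an object with "delta_pos": the shift along the tool's x, y, z in mm, a list of three; "turn": the turn about the tool's z in rad; "jaw": the opening, from -1 (shut) to 1 (fully open). A call has 1 to 8 rows; each row shifts and turns the commanded pose from where the row before left it, along the tool's axes as they then stand; what a row does not reach is not made up. A row lasts 1/12 s, in which the tool goes at most 41.7 mm and 7.16 degrees, less where a joint would pass 70% of its speed; a pose out of reach is approached as far as the arm can. A call is refused whole if a number of a shift passes 41.7 or a number of a turn 0.125, either way. A call with a gripper value outside its range is refused whole. The fingers move at their own pace and stop on an object; "grip_force" is the grip in N (left out, the last holds). Time passes only in rows, so rows that do not move let the fingers close. It gives the time, the measured TCP pose, the force, the opening and the grip force at its end, in the units of the state.
- bot.read_state(): the state, without advancing time (a new reading comes with each control period).
- bot.read_camera(name): name is "side" or "top"; returns a dict with "pixels" (384x512x3 uint8, red, green, blue), "fovy" (degrees; the focal length in pixels is half the picture's height over the tangent of half this angle, whatever the lens; pixels are square), "cx", "cy" (the principal point, pixels), "k1" (the pictures are not rectified: a ray, as slopes to the right and down, at radius r is drawn at 1 + k1 r^2 times it, then the intrinsics apply), "camera_from_world" (4x4, takes a point from world to camera coordinates). Camera axes: x right, y down, z forward; pixel columns grow to the right and rows downward; lengths in m; the calibration is good to about 2 mm. A picture is of the moment at which its call begins. There is no depth.
- bot.finish_job(): hands the job in; it is judged then, once.
The state is a dict: "time": time; "q": joint angles; "joint_vel": joint speeds; "joint_torque": joint torques, N m; "tool_pos": TCP position; "tcp_rot": TCP orientation; "wrist_force": force on the tool from outside, world axes, zero at the start; "torque": the same for the moment, N m; "width": opening from 0.0 (shut) to 1.0 (fully open); "grip_force": force on a finger pad.
Only numpy, scipy, OpenCV 4.12 (cv2) and the standard library are available. Lean on these libraries where they do the work, as an engineer would, in place of code of your own. Each camera call takes 0.05 s, during which the arm holds its last target. There are 200 camera calls.

### The job

The back of the meter's plastic case is to be screwed on next, so get the cordless screwdriver ready where it stands in its dock: turn its clutch collar to 3, clicked in, and flick its direction lever over to forward (tab to the right). Let go of both and leave the meter, the tub and the hand screwdriver where they are.

Things in the scene. Friction and masses are not known exactly. Their poses are not given: they have to be found in the camera images.
- driver: Cordless screwdriver, 202 mm long, 43 mm thick, latched nose up in a dock fixed to the bench, leaning 35 deg toward the robot side. Origin: centre of its tail. z: along its axis, out of the nose; y: level, to the robot's left; x: square to the axis, to its upper side (away from the robot and up). The dock (135x94 mm) lies below; its cup reaches 36 mm up the driver.
- collar_centre (a point): Centre of the clutch collar, on the axis, half-way up its grip; axes as driver's (not turning with the collar). Black finely ribbed cylinder, 46 mm diameter, 30 mm long along z, centred here. Above it only a sloping shoulder and the steel nose (26 mm thick at its foot, then 16), ending 42 mm above this point. Below it a neck 34 mm thick to z -32 mm, then the 43 mm body.
- index_mark (a point): Black index line across the flat steel flange (26 mm diameter) at the foot of the fixed nose, on its +x side. The collar's shoulder, just outside it, carries white numerals 1 to 8, one every 30 deg, rising clockwise as seen looking at the nose; the numeral in line with the index is the one set. Turning the collar clockwise (seen so) gives lower numbers.
- clutch_collar (a joint): Collar angle, rad, about the driver's z; grows counter-clockwise looking at the nose. Number n is at (n - 1) x 0.524: 1 at 0, 3 at 1.047, 8 at 3.665; stops just beyond 1 and 8. A spring ball clicks it into each number: about 0.15 N m takes it to the next; let go within 0.2 rad of a number it is drawn into it.
- lever_tab (a point): Centre of the upright black tab of the direction lever, on the driver's upper (+x) side, 97 mm nearer the tail than collar_centre. Tab: 24 mm tall along the driver's x, 7.5 mm wide across y, 13 mm long; the lever's flat arm lies 9 mm and the flat saddle 12 mm below this point (-x). Pivot 29 mm nearer the nose; tab swings 11 mm to either side of the driver's middle. Free air beside and above it.
- direction_lever (a joint): Lever angle, rad: -0.4 = reverse, tab at its stop on the robot's left (driver's +y); +0.4 = forward, tab at its stop on the right. Over-centre spring: pushed past the middle it snaps to the other stop by itself and stays. About 1 to 2 N sideways on the tab moves it.
- meter_mid (a point): Middle of the yellow hand-held meter, 146x76x45 mm, lying loose to the right of the dock: leave it alone.
- tub_mid (a point): Middle of the open grey plastic tub, 65 mm across, 47 mm tall, standing loose to the left of the dock: leave it alone.
- yellow_screwdriver_mid (a point): Middle of the hand screwdriver with yellow handle, 164 mm long, 20 mm thick, lying loose on the bench in front of the dock: leave it alone.

How it is judged:
At the end, for the whole second after the job is handed in: The clutch collar rests at number 3 (within 7 degrees), the direction lever is over at forward (within 0.1 rad of its stop), and both are let go (value of joint clutch_collar between 0.92 and 1.17 rad and value of joint direction_lever above 0.3 rad and velocity of joint clutch_collar between -0.1 and 0.1 rad/s); the robot touches nothing.
It fails at once if the meter was shifted by more than 20 mm (distance of meter_mid from where it was at the start of the episode above 0.02 m).
It fails at once if the tub was shifted by more than 20 mm (distance of tub_mid from where it was at the start of the episode above 0.02 m).
It fails at once if the hand screwdriver was shifted by more than 20 mm (distance of yellow_screwdriver_mid from where it was at the start of the episode above 0.02 m).
It also fails if it takes over 64 s, if anything falls off the work surface, if the arm or the gripper's body presses on something with over 40 N, if the wrist force passes 120 N, or if a joint passes its speed limit or range.

## Working session

There is one attempt and no reset: what is moved stays moved. The work goes in short steps, Python scripts to look and compute and a tool call to move; the robot and the scene stay as the last step left them, time stands still between calls to the robot, and variables do not carry over. Pictures are saved under pics/ and viewed, at most 10 in all, crops included, and the job is handed in when it is done.

Besides the shell and the picture viewer there is one more tool, called after "Request:" as name(argument=value, ...), one argument or row to a line, values as JSON. drive_tool: Moves the arm, as the interface text tells. Its arguments: {"type":"object","properties":{"increments":{"type":"array"},"grip_force":{"type":"number"}},"required":["increments"]}

```bash
mkdir -p pics; ls; cat > h.py <<'E'
import numpy as np, cv2
from workcell import bot
from scipy.spatial.transform import Rotation as R
def grab(n,save=None):
    c=bot.read_camera(n)
    if save: cv2.imwrite('pics/'+save,cv2.cvtColor(c['pixels'],cv2.COLOR_RGB2BGR))
    return c
def K(c):
    f=192/np.tan(np.radians(c['fovy'])/2); return np.array([[f,0,c['cx']],[0,f,c['cy']],[0,0,1.]]),np.array([c['k1'],0,0,0,0.])
def proj(c,P):
    T=c['camera_from_world']; k,d=K(c)
    return cv2.projectPoints(np.float64(P).reshape(-1,3),cv2.Rodrigues(T[:3,:3])[0],T[:3,3],k,d)[0][:,0]
def ray(c,uv):
    T=np.array(c['camera_from_world']); k,d=K(c)
    p=cv2.undistortPoints(np.float64(uv).reshape(-1,1,2),k,d)[0,0]
    D=T[:3,:3].T@np.array([p[0],p[1],1]); return -T[:3,:3].T@T[:3,3], D/np.linalg.norm(D)
def tri(c1,u1,c2,u2):
    o1,d1=ray(c1,u1);o2,d2=ray(c2,u2)
    s=np.linalg.lstsq(np.c_[d1,-d2],o2-o1,rcond=None)[0]
    a=o1+s[0]*d1;b=o2+s[1]*d2
    return (a+b)/2,np.linalg.norm(a-b)
E
python3 - <<'E'
from h import *
for n in('side','top'):
    c=grab(n,n+'0.png'); print(n,c['fovy'],c['cx'],c['cy'],c['k1']);print(np.round(c['camera_from_world'],3)); 
s=bot.read_state();print(s)
a=cv2.imread('pics/side0.png');b=cv2.imread('pics/top0.png')
E
```

```text
pics
side 55.900696669932785 255.20618242459008 193.54080456634725 -0.05709177495953747
[[-0.992 -0.123  0.006  0.561]
 [-0.054  0.393 -0.918  0.08 ]
 [ 0.11  -0.911 -0.397  0.989]
 [ 0.     0.     0.     1.   ]]
top 44.60854210631897 254.10466936998472 185.20790728546717 -0.08241446783514118
[[-0.004 -1.    -0.012  0.163]
 [-0.995  0.006 -0.103  0.592]
 [ 0.103  0.012 -0.995  0.948]
 [ 0.     0.     0.     1.   ]]
{'time': 0.1, 'q': array([-1.17389895e+00,  2.64702323e-01,  1.60524898e+00,  7.90555555e-06,
        1.27368289e+00, -3.69045004e-02]), 'joint_vel': array([-0.00187968, -0.00101996, -0.00256403,  0.00134369,  0.00025776,
       -0.00119147]), 'joint_torque': array([ 1.52594935e-04, -5.16704929e+01, -3.68590987e+01, -6.94760320e-05,
        6.26941779e-03, -1.45292375e-05]), 'tool_pos': array([ 0.28359695, -0.61219712,  0.4034634 ]), 'tcp_rot': array([-3.06602013e+00, -6.75647865e-01,  5.62070149e-04]), 'wrist_force': array([ 0.3993958, -0.134248 , -0.0519141]), 'torque': array([-0.05291167,  0.02447949, -0.02766273]), 'grip_force': 0.0, 'width': 0.9993947087611376}
```

View pics/side0.png

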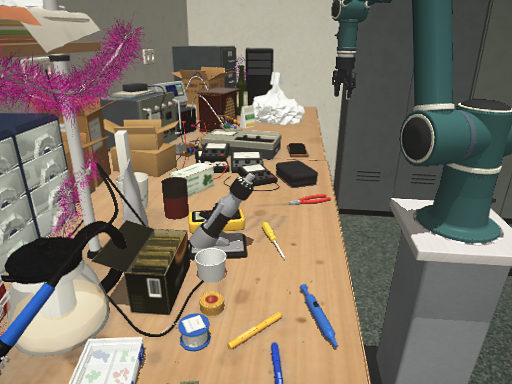

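View pics/top0.png

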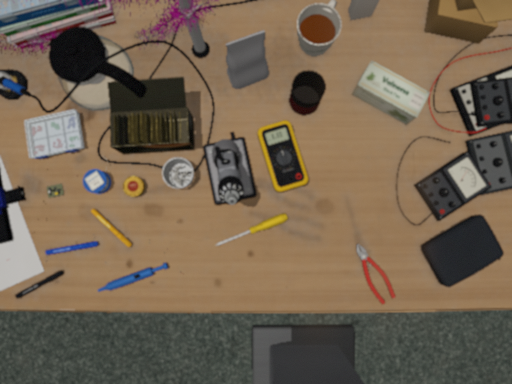

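The driver sits at about (228,170) in the top view and (225,215) in the side view. Its nose points down in the top view, with the tub to its left and the meter to its right. I'll zoom in next.

```bash
python3 - <<'E'
import cv2,numpy as np
a=cv2.imread('pics/side0.png')[165:265,180:270];b=cv2.imread('pics/top0.png')[125:215,190:270]
a=cv2.resize(a,(396,440),interpolation=3)
b=cv2.resize(b,(391,440),interpolation=3)
cv2.imwrite('pics/crop0.png',np.hstack([a,b]))
E
```

```text
(no output)
```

View pics/crop0.png

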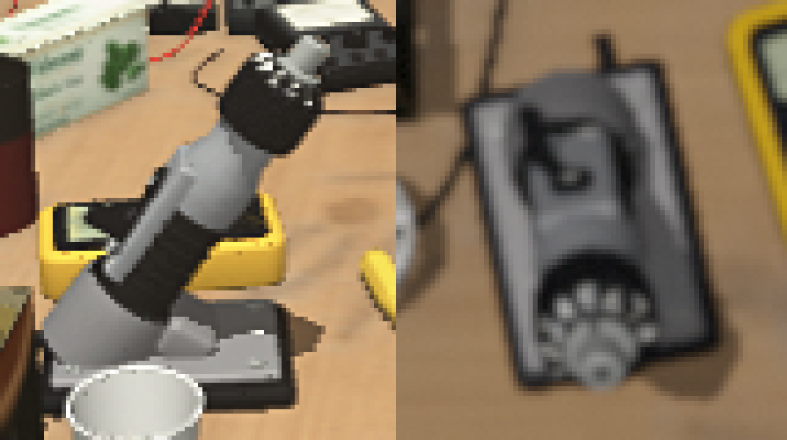

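```bash
cat >> h.py <<'E'
def plane(c,uv,z):
    o,d=ray(c,uv); return o+d*(z-o[2])/d[2]
def frame(yaw):
    h=np.array([np.cos(yaw),np.sin(yaw),0]);u=np.array([0,0,1.]);t=np.radians(35)
    return np.c_[h*np.cos(t)+u*np.sin(t), np.array([-h[1],h[0],0]), -h*np.sin(t)+u*np.cos(t)]
E
python3 - <<'E'
from h import *
s=grab('side');t=grab('top')
S=lambda u,v:(180+u/4.4-.4,165+v/4.4-.4); T=lambda u,v:(190+(u-396)/4.89-.4,125+v/4.89-.4)
tip,e=tri(s,S(318,45),t,T(603,371)); print('tip',tip,e)
c=[plane(t,T(*p),0.01) for p in((470,100),(525,387),(655,68),(716,342))]
for a,b in((1,0),(3,2)):
    d=c[a]-c[b]; print(np.linalg.norm(d),np.degrees(np.arctan2(-d[1],-d[0])))
print(np.round(c,3))
yaw=np.mean([np.arctan2(*(c[b]-c[a])[1::-1]) for a,b in((1,0),(3,2))])
F=frame(yaw);cc=tip-.042*F[:,2];print(yaw,'cc',cc)
g=np.linspace(-.03,.03,360); X,Y=np.meshgrid(g,g)  # up=+x driver, right=-y
P=cc+F[:,2]*.017+(-Y.ravel())[:,None]*F[:,0]+(-X.ravel())[:,None]*F[:,1]
out=[]
for k in(t,s):
    m=proj(k,P).astype(np.float32).reshape(360,360,2)
    out.append(cv2.remap(k['pixels'],m[...,0].copy(),m[...,1].copy(),cv2.INTER_CUBIC)[...,::-1])
cv2.imwrite('pics/rect.png',np.hstack(out))
E
```

```text
tip [0.55025104 0.19726813 0.18415546] 0.0007448511499395376
0.12975456151700532 11.095504167012745
0.12465759099163662 12.251388139479438
[[0.684 0.267 0.01 ]
 [0.556 0.242 0.01 ]
 [0.697 0.185 0.01 ]
 [0.575 0.158 0.01 ]]
0.20374007042841086 cc [0.57384298 0.20214239 0.14975108]
```

View pics/rect.png

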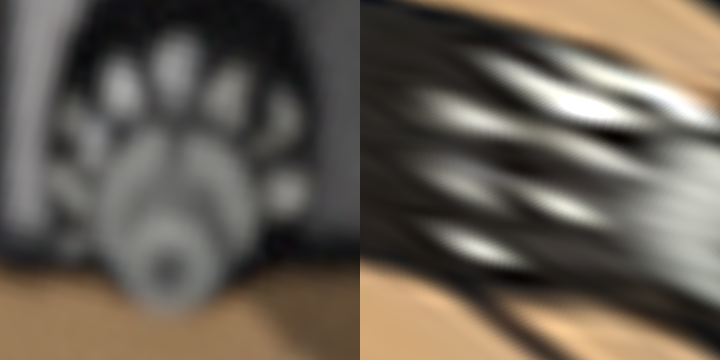

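```bash
python3 - <<'E'
from h import *
s=grab('side');t=grab('top');F=frame(.204);cc=np.array([.5738,.2021,.1498])
ax,ay,az=F.T
for a in range(-180,180,30):
    r=np.radians(a); r_=[]
    for k in(t,s):
        v=0
        for rad in(.0165,.018,.0195):
            u=proj(k,cc+.0165*az+rad*(np.cos(r)*ax-np.sin(r)*ay))[0]
            v=max(v,cv2.getRectSubPix(cv2.cvtColor(k['pixels'],7),(1,1),tuple(map(float,u)))[0,0])
        r_.append(int(v))
    print(a,r_)
o=[]
for k,(x0,y0,w,hh) in((s,(180,165,90,100)),(t,(190,125,80,90))):
    im=cv2.resize(k['pixels'][y0:y0+hh,x0:x0+w],None,fx=4.4,fy=4.4,interpolation=3)[...,::-1].copy()
    im=cv2.copyMakeBorder(im,0,440-im.shape[0],0,0,0)
    for h,col in((.025,(0,0,255)),(.033,(0,255,0)),(.041,(255,0,0))):
        for y in(.011,):
            for e in(-.012,.012):
                u=(proj(k,cc-.097*az+(h+e)*ax+y*ay)[0]-(x0,y0)+.5)*4.4-.5
                cv2.circle(im,tuple(int(q) for q in u),2,col,-1)
    for zz,rr in((-.015,.023),(.015,.023),(-.15,.0215)):
        q=np.linspace(0,6.28,40)
        p=(proj(k,cc+zz*az+rr*(np.cos(q)[:,None]*ax+np.sin(q)[:,None]*ay))-(x0,y0)+.5)*4.4-.5
        cv2.polylines(im,[p.astype(np.int32)],True,(255,0,255))
    o.append(im)
cv2.imwrite('pics/ov.png',np.hstack(o))
E
```

```text
-180 [112, 59]
-150 [117, 69]
-120 [96, 88]
-90 [116, 88]
-60 [119, 90]
-30 [150, 46]
0 [138, 211]
30 [129, 188]
60 [97, 192]
90 [104, 150]
120 [46, 109]
150 [64, 54]
```

View pics/ov.png

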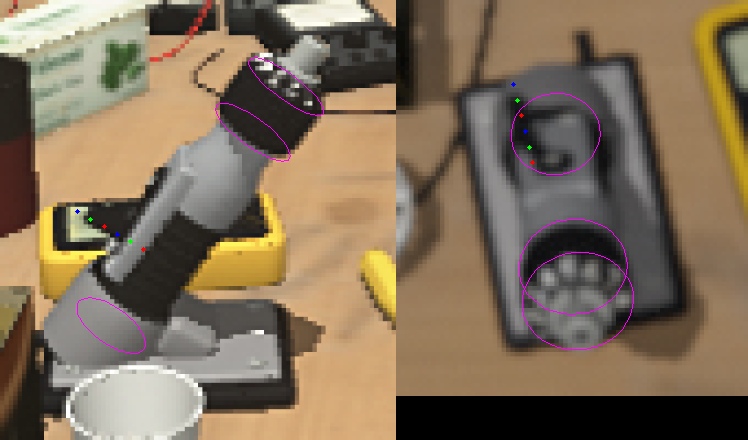

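```bash
python3 - <<'E'
import cv2,numpy as np
a=cv2.imread('pics/side0.png');b=cv2.imread('pics/top0.png')
f=lambda i,x,y,w,h:cv2.convertScaleAbs(cv2.resize(i[y:y+h,x:x+w],(390,290),interpolation=2),alpha=1.6)
# side tab, top tab ; side numerals, top numerals
o=np.vstack([np.hstack([f(a,195,195,39,29),f(b,205,135,39,29)]),np.hstack([f(a,225,168,39,29),f(b,210,176,39,29)])])
cv2.imwrite('pics/z.png',o)
E
```

```text
(no output)
```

View pics/z.png

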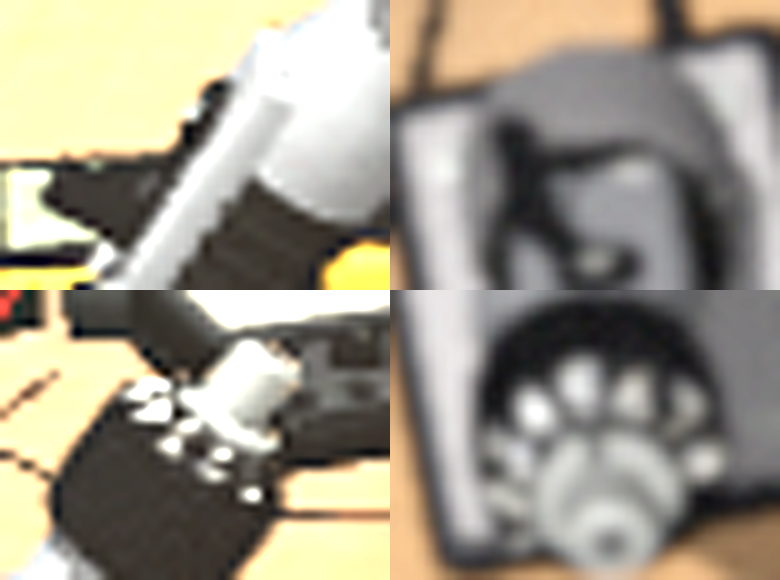

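```bash
python3 - <<'E'
from h import *
s=grab('side');t=grab('top');F=frame(.204);cc=np.array([.5738,.2021,.1498]);ax,ay,az=F.T
for a in(-150,-120,-90,-60,0,30,90,120):
    r=np.radians(a);p=cc+.017*az+.017*(np.cos(r)*ax-np.sin(r)*ay)
    print(a,((proj(s,p)[0]-(225,168)+.5)*10+(0,290)).round(),((proj(t,p)[0]-(210,176)+.5)*10+(390,290)).round())
print('F',F.round(3)); tab=cc-.097*az+.036*ax+.011*ay; print('tab',tab, 'top',tab+.012*ax,'fwd',tab-.022*ay)
st=bot.read_state();M=R.from_rotvec(st['tcp_rot']).as_matrix();print(M.round(3))
print('turn so tool y || -ay', np.arctan2(*( [np.dot(M[:,0],-ay)*-1,np.dot(M[:,1],-ay)])))
E
```

```text
-150 [264. 499.] [576. 551.]
-120 [243. 496.] [536. 529.]
-90 [212. 480.] [513. 492.]
-60 [179. 456.] [516. 449.]
0 [144. 411.] [586. 392.]
30 [151. 403.] [635. 393.]
90 [203. 423.] [698. 453.]
120 [235. 446.] [694. 495.]
F [[ 0.802 -0.203 -0.562]
 [ 0.166  0.979 -0.116]
 [ 0.574  0.     0.819]]
tab [0.65493274 0.23011749 0.090991  ] top [0.66455874 0.23210889 0.09787392] fwd [0.65938968 0.20857368 0.090991  ]
[[ 0.907  0.42  -0.   ]
 [ 0.42  -0.907  0.   ]
 [ 0.    -0.    -1.   ]]
turn so tool y || -ay 0.22980331516217944
```

The top view puts the tab on the left, which is reverse. The numerals run from -120° to +90° around the index, so the collar is set at 5 and has to turn two clicks clockwise. I'm moving over the driver now.

Request:
drive_tool(
  increments=[
    {"delta_pos":[27,-27,0],"turn":0,"jaw":1},
    {"delta_pos":[27,-27,0],"turn":0,"jaw":1},
    {"delta_pos":[27,-27,0],"turn":0,"jaw":1},
    {"delta_pos":[27,-27,0],"turn":0,"jaw":1},
    {"delta_pos":[27,-27,0],"turn":0,"jaw":1},
    {"delta_pos":[27,-27,0],"turn":0,"jaw":1},
    {"delta_pos":[27,-27,0],"turn":0,"jaw":1},
    {"delta_pos":[27,-27,0],"turn":0,"jaw":1},
  ],
)

```text
time: 1.07
tool_pos: [0.3891, -0.3239, 0.405]
tcp_rot: [3.068, 0.675, 0.001]
wrist_force: [0.9, -0.9, -0.5]
width: 1.002
grip_force: 0.0
```

Request:
drive_tool(
  increments=[
    {"delta_pos":[27,-27,0],"turn":0,"jaw":1},
    {"delta_pos":[27,-27,0],"turn":0,"jaw":1},
    {"delta_pos":[27,-27,0],"turn":0,"jaw":1},
    {"delta_pos":[27,-27,0],"turn":0,"jaw":1},
    {"delta_pos":[27,-27,0],"turn":0,"jaw":1},
    {"delta_pos":[27,-27,0],"turn":0,"jaw":1},
    {"delta_pos":[27,-27,0],"turn":0,"jaw":1},
    {"delta_pos":[27,-27,0],"turn":0,"jaw":1},
  ],
)

```text
time: 1.73
tool_pos: [0.4943, -0.037, 0.4052]
tcp_rot: [3.068, 0.676, 0.002]
wrist_force: [1.8, -0.6, 0.5]
width: 0.999
grip_force: 0.0
```

Request:
drive_tool(
  increments=[
    {"delta_pos":[27,-27,0],"turn":0,"jaw":1},
    {"delta_pos":[27,-27,0],"turn":0,"jaw":1},
    {"delta_pos":[27,-27,0],"turn":0,"jaw":1},
    {"delta_pos":[27,-27,0],"turn":0,"jaw":1},
    {"delta_pos":[0,0,0],"turn":-0.12,"jaw":1},
    {"delta_pos":[0,0,0],"turn":0,"jaw":1},
  ],
)

```text
time: 2.23
tool_pos: [0.5471, 0.1066, 0.4046]
tcp_rot: [-3.019, -0.869, 0.0]
wrist_force: [-0.3, -0.2, -0.0]
width: 1.0
grip_force: 0.0
```

```bash
cat >> h.py <<'E'
F=frame(.204);CC=np.array([.5738,.2021,.1498])
def st(target=None):
    s=bot.read_state();M=R.from_rotvec(s['tcp_rot']).as_matrix();ay=F[:,1]
    psi=np.arctan2(-np.dot(M[:,0],-ay),np.dot(M[:,1],-ay))
    print('t',round(s['time'],2),'pos',s['tool_pos'].round(4),'to-align turn',psi.round(3),'w',round(s['width'],3),'gf',round(s['grip_force'],1),'F',s['wrist_force'].round(1),'T',s['torque'].round(2),'q6',s['q'][5].round(2))
    if target is not None: print('delta mm',(1000*M.T@(np.array(target)-s['tool_pos'])).round(1))
E
python3 -c "
from h import *
st((.5738,.2021,.303))"
```

```text
t 2.23 pos [0.5471 0.1066 0.4046] to-align turn 0.357 w 1.0 gf 0.0 F [-0.3 -0.2 -0. ] T [-0.02  0.01  0.05] q6 1.16
delta mm [ 73.4 -66.6 101.6]
```

Request:
drive_tool(
  increments=[
    {"delta_pos":[24,-22,0],"turn":0,"jaw":1},
    {"delta_pos":[24,-22,0],"turn":0,"jaw":1},
    {"delta_pos":[25,-22,0],"turn":0,"jaw":1},
    {"delta_pos":[0,0,20],"turn":0,"jaw":1},
    {"delta_pos":[0,0,20],"turn":0,"jaw":1},
    {"delta_pos":[0,0,15],"turn":0,"jaw":1},
    {"delta_pos":[0,0,0],"turn":0,"jaw":1},
  ],
)

```text
time: 2.82
tool_pos: [0.5725, 0.1977, 0.3455]
tcp_rot: [3.023, 0.854, -0.012]
wrist_force: [-0.9, 0.0, -0.4]
width: 0.998
grip_force: 0.0
```

```bash
python3 - <<'E'
from h import *
st((.5738,.2021,.303))
s=grab('side');t=grab('top')
a=cv2.resize(s['pixels'][120:260,160:300],(400,400),interpolation=2);b=cv2.resize(t['pixels'][90:230,160:300],(400,400),interpolation=2)
cv2.imwrite('pics/g1.png',np.hstack([a,b])[...,::-1])
E
```

```text
t 2.82 pos [0.5725 0.1977 0.3455] to-align turn 0.347 w 0.998 gf 0.0 F [-0.9  0.  -0.4] T [-0.07  0.08 -0.01] q6 1.31
delta mm [ 3.7 -3.  42.5]
```

View pics/g1.png

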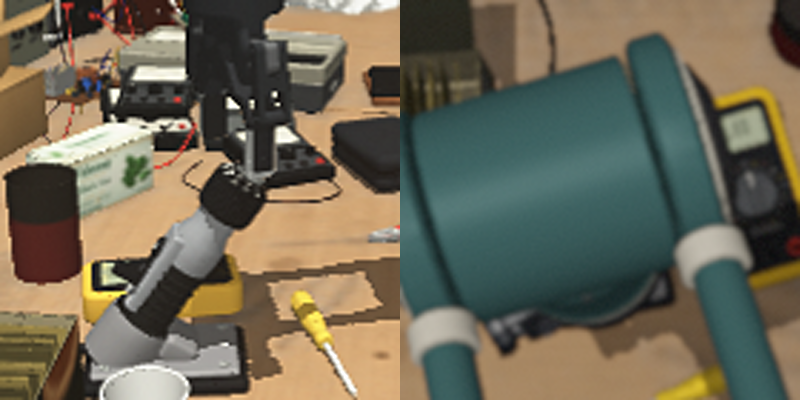

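The side view shows the two fingers just above the collar, straddling the nose at about (250,150) in the crop. I'll go down and grip.

Request:
drive_tool(
  increments=[
    {"delta_pos":[4,-3,14],"turn":0,"jaw":1},
    {"delta_pos":[0,0,14],"turn":0,"jaw":1},
    {"delta_pos":[0,0,14],"turn":0,"jaw":1},
    {"delta_pos":[0,0,0],"turn":0,"jaw":1},
  ],
  grip_force=30,
)

```text
time: 3.25
tool_pos: [0.5752, 0.2032, 0.3053]
tcp_rot: [3.022, 0.857, -0.005]
wrist_force: [-1.6, -0.4, -0.2]
width: 0.996
grip_force: 0.0
```

Request:
drive_tool(
  increments=[
    {"delta_pos":[0,0,0],"turn":0,"jaw":-1},
    {"delta_pos":[0,0,0],"turn":0,"jaw":-1},
    {"delta_pos":[0,0,0],"turn":0,"jaw":-1},
    {"delta_pos":[0,0,0],"turn":0,"jaw":-1},
    {"delta_pos":[0,0,0],"turn":0,"jaw":-1},
    {"delta_pos":[0,0,0],"turn":0,"jaw":-1},
    {"delta_pos":[0,0,0],"turn":0,"jaw":-1},
    {"delta_pos":[0,0,0],"turn":0,"jaw":-1},
  ],
  grip_force=30,
)

```text
time: 3.92
tool_pos: [0.5763, 0.2042, 0.3097]
tcp_rot: [-3.021, -0.858, -0.004]
wrist_force: [-2.6, 1.7, 6.3]
width: 0.56
grip_force: 30.8
```

```bash
python3 -c "
from h import *
st((.5738,.2021,.303))"
```

```text
t 3.92 pos [0.5763 0.2042 0.3097] to-align turn 0.35 w 0.56 gf 30.8 F [-2.6  1.7  6.3] T [ 0.16  0.39 -0.14] q6 1.32
delta mm [-3.2  0.4  6.7]
```

Request:
drive_tool(
  increments=[
    {"delta_pos":[0,0,0],"turn":0.09,"jaw":-1},
    {"delta_pos":[0,0,0],"turn":0.09,"jaw":-1},
    {"delta_pos":[0,0,0],"turn":0.09,"jaw":-1},
    {"delta_pos":[0,0,0],"turn":0.09,"jaw":-1},
    {"delta_pos":[0,0,0],"turn":0.09,"jaw":-1},
    {"delta_pos":[0,0,0],"turn":0.09,"jaw":-1},
    {"delta_pos":[0,0,0],"turn":0.09,"jaw":-1},
    {"delta_pos":[0,0,0],"turn":0.09,"jaw":-1},
  ],
)

```text
time: 4.58
tool_pos: [0.5785, 0.2026, 0.3075]
tcp_rot: [3.13, -0.262, 0.015]
wrist_force: [10.5, -7.3, -8.1]
width: 0.528
grip_force: 86.6
```

```bash
python3 - <<'E'
from h import *
st((.5738,.2021,.303))
s=grab('side','n1.png')
E
```

```text
t 4.58 pos [0.5785 0.2026 0.3075] to-align turn -0.371 w 0.528 gf 86.6 F [10.5 -7.3 -8.1] T [ 1.54 -1.83  1.78] q6 2.04
delta mm [-4.6  1.3  4.4]
```

Request:
drive_tool(
  increments=[
    {"delta_pos":[0,0,0],"turn":0,"jaw":1},
    {"delta_pos":[0,0,0],"turn":0,"jaw":1},
    {"delta_pos":[0,0,0],"turn":0,"jaw":1},
    {"delta_pos":[0,0,0],"turn":0,"jaw":1},
    {"delta_pos":[0,0,0],"turn":0,"jaw":1},
    {"delta_pos":[0,0,-40],"turn":0,"jaw":1},
    {"delta_pos":[0,0,-20],"turn":0,"jaw":1},
    {"delta_pos":[0,0,0],"turn":0,"jaw":1},
  ],
)

```text
time: 5.3
tool_pos: [0.5777, 0.2045, 0.3741]
tcp_rot: [-3.127, 0.26, -0.015]
wrist_force: [2.3, 0.2, 0.1]
width: 0.998
grip_force: 0.0
```

```bash
python3 - <<'E'
from h import *
st((.5738,.2021,.303))
s=grab('side','n2.png')
a=cv2.imread('pics/side0.png');b=cv2.imread('pics/n2.png')
f=lambda i:cv2.convertScaleAbs(cv2.resize(i[165:201,222:267],(400,320),interpolation=2),alpha=1.5)
cv2.imwrite('pics/cmp.png',np.hstack([f(a),f(b)]))
E
```

```text
t 5.3 pos [0.5777 0.2045 0.3741] to-align turn -0.37 w 0.998 gf 0.0 F [2.3 0.2 0.1] T [-0.04 -0.05 -0.03] q6 2.04
delta mm [-4.1  3.3 71. ]
```

View pics/cmp.png

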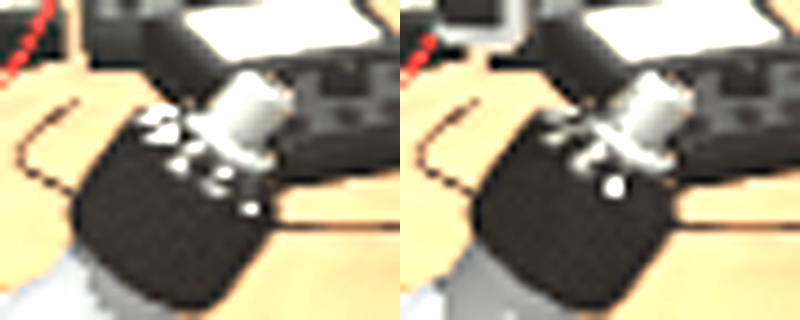

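The outermost numeral, "1", moved from (252,208), about -120°, to (215,187), about -90°. That is one click, so the collar is now at 4. I'll do a second stroke.

Request:
drive_tool(
  increments=[
    {"delta_pos":[-2.5,2.5,0],"turn":-0.12,"jaw":1},
    {"delta_pos":[0,0,0],"turn":-0.12,"jaw":1},
    {"delta_pos":[0,0,0],"turn":-0.12,"jaw":1},
    {"delta_pos":[0,0,0],"turn":-0.12,"jaw":1},
    {"delta_pos":[0,0,0],"turn":-0.12,"jaw":1},
    {"delta_pos":[0,0,0],"turn":-0.12,"jaw":1},
    {"delta_pos":[0,0,0],"turn":0,"jaw":1},
  ],
)

```text
time: 5.93
tool_pos: [0.5725, 0.2016, 0.3663]
tcp_rot: [3.021, 0.864, -0.003]
wrist_force: [0.4, -0.5, -0.4]
width: 0.995
grip_force: 0.0
```

Request:
drive_tool(
  increments=[
    {"delta_pos":[0,0,17],"turn":0,"jaw":1},
    {"delta_pos":[0,0,17],"turn":0,"jaw":1},
    {"delta_pos":[0,0,17],"turn":0,"jaw":1},
    {"delta_pos":[0,0,16],"turn":0,"jaw":1},
    {"delta_pos":[0,0,0],"turn":0,"jaw":1},
  ],
)

```text
time: 6.35
tool_pos: [0.5709, 0.2011, 0.2958]
tcp_rot: [3.023, 0.854, -0.013]
wrist_force: [-0.7, -0.7, -1.0]
width: 0.996
grip_force: 0.0
```

Request:
drive_tool(
  increments=[
    {"delta_pos":[0,0,0],"turn":0,"jaw":-1},
    {"delta_pos":[0,0,0],"turn":0,"jaw":-1},
    {"delta_pos":[0,0,0],"turn":0,"jaw":-1},
    {"delta_pos":[0,0,0],"turn":0,"jaw":-1},
    {"delta_pos":[0,0,0],"turn":0,"jaw":-1},
    {"delta_pos":[0,0,0],"turn":0,"jaw":-1},
    {"delta_pos":[0,0,0],"turn":0,"jaw":-1},
    {"delta_pos":[0,0,0],"turn":0,"jaw":-1},
  ],
)

```text
time: 7.02
tool_pos: [0.5732, 0.2022, 0.3025]
tcp_rot: [-3.021, -0.858, -0.003]
wrist_force: [-3.9, 2.9, 5.3]
width: 0.557
grip_force: 31.1
```

```bash
python3 -c "
from h import *
st((.5738,.2021,.303))"
```

```text
t 7.02 pos [0.5732 0.2022 0.3025] to-align turn 0.349 w 0.557 gf 31.1 F [-3.9  2.9  5.3] T [ 0.24  0.55 -0.13] q6 1.31
delta mm [ 0.4  0.4 -0.4]
```

Request:
drive_tool(
  increments=[
    {"delta_pos":[0,0,0],"turn":0.085,"jaw":-1},
    {"delta_pos":[0,0,0],"turn":0.085,"jaw":-1},
    {"delta_pos":[0,0,0],"turn":0.085,"jaw":-1},
    {"delta_pos":[0,0,0],"turn":0.085,"jaw":-1},
    {"delta_pos":[0,0,0],"turn":0.085,"jaw":-1},
    {"delta_pos":[0,0,0],"turn":0.085,"jaw":-1},
    {"delta_pos":[0,0,0],"turn":0.085,"jaw":-1},
    {"delta_pos":[0,0,0],"turn":0.085,"jaw":-1},
  ],
)

```text
time: 7.68
tool_pos: [0.574, 0.2025, 0.3015]
tcp_rot: [-3.132, 0.2, -0.008]
wrist_force: [-1.3, 2.0, 1.1]
width: 0.53
grip_force: 104.7
```

Request:
drive_tool(
  increments=[
    {"delta_pos":[0,0,0],"turn":0,"jaw":1},
    {"delta_pos":[0,0,0],"turn":0,"jaw":1},
    {"delta_pos":[0,0,0],"turn":0,"jaw":1},
    {"delta_pos":[0,0,0],"turn":0,"jaw":1},
    {"delta_pos":[0,0,0],"turn":0,"jaw":1},
    {"delta_pos":[0,0,-40],"turn":0,"jaw":1},
    {"delta_pos":[0,0,-40],"turn":0,"jaw":1},
    {"delta_pos":[0,0,0],"turn":0,"jaw":1},
  ],
)

```text
time: 8.35
tool_pos: [0.5756, 0.2024, 0.39]
tcp_rot: [-3.13, 0.197, -0.021]
wrist_force: [1.7, 0.4, 2.0]
width: 0.999
grip_force: 0.0
```

```bash
python3 - <<'E'
from h import *
tab=np.array([.655,.230,.091]);ay=F[:,1]
st(tab+.035*ay+np.array([0,0,.173+.06]))
s=grab('side','n3.png')
for n in('side0','n2','n3'):
    g=cv2.cvtColor(cv2.imread(f'pics/{n}.png'),6); r=[]
    for a in range(-180,1,15):
        q=np.radians(a); r.append(max(int(cv2.getRectSubPix(g,(1,1),tuple(map(float,proj(s,CC+.0165*F[:,2]+rad*(np.cos(q)*F[:,0]-np.sin(q)*ay))[0])))[0,0]) for rad in np.arange(.014,.021,.001)))
    print(n,r)
# white blobs on shoulder in n3
    m=((g[165:201,222:267]>110)*255).astype(np.uint8)
    k=cv2.connectedComponentsWithStats(m);print([(tuple((k[3][i]+(222,165)).round(1)),int(k[2][i,4])) for i in range(1,k[0]) if k[2][i,4]<12])
E
```

```text
t 8.35 pos [0.5756 0.2024 0.39  ] to-align turn -0.33 w 0.999 gf 0.0 F [1.7 0.4 2. ] T [-0.01 -0.09 -0.06] q6 1.99
delta mm [ 63.1 -70.1  67.3]
side0 [98, 113, 187, 165, 89, 47, 125, 72, 92, 186, 69, 129, 217]
[((np.float64(224.0), np.float64(165.0)), 5), ((np.float64(239.0), np.float64(165.0)), 3), ((np.float64(224.0), np.float64(171.0)), 1), ((np.float64(246.0), np.float64(184.8)), 4), ((np.float64(249.5), np.float64(188.0)), 2), ((np.float64(238.0), np.float64(199.0)), 1)]
n2 [109, 76, 36, 37, 37, 41, 199, 48, 76, 143, 65, 108, 150]
[((np.float64(223.5), np.float64(165.0)), 4), ((np.float64(238.8), np.float64(165.2)), 4), ((np.float64(224.0), np.float64(171.0)), 1), ((np.float64(239.0), np.float64(180.0)), 1), ((np.float64(245.5), np.float64(185.5)), 4)]
n3 [100, 76, 37, 37, 38, 40, 40, 43, 58, 216, 44, 79, 102]
[((np.float64(224.0), np.float64(165.0)), 5), ((np.float64(238.8), np.float64(165.2)), 4), ((np.float64(224.0), np.float64(171.0)), 1), ((np.float64(239.0), np.float64(180.0)), 1)]
```

Request:
drive_tool(
  increments=[
    {"delta_pos":[0,0,0],"turn":-0.11,"jaw":-1},
    {"delta_pos":[0,0,0],"turn":-0.11,"jaw":-1},
    {"delta_pos":[0,0,0],"turn":-0.11,"jaw":-1},
    {"delta_pos":[0,0,0],"turn":0,"jaw":-1},
    {"delta_pos":[0,0,0],"turn":0,"jaw":-1},
    {"delta_pos":[0,0,0],"turn":0,"jaw":-1},
    {"delta_pos":[0,0,0],"turn":0,"jaw":-1},
    {"delta_pos":[0,0,0],"turn":0,"jaw":-1},
  ],
  grip_force=20,
)

```text
time: 9.07
tool_pos: [0.573, 0.2016, 0.3805]
tcp_rot: [3.125, 0.318, -0.0]
wrist_force: [-0.1, 0.7, -0.8]
width: -0.001
grip_force: 0.0
```

```bash
python3 - <<'E'
from h import *
tab=np.array([.655,.230,.091]);h=np.array([np.cos(.204),np.sin(.204),0])
st(tab+.035*F[:,1]+.006*h+np.array([0,0,.173+.003]))
E
```

```text
t 9.07 pos [0.573  0.2016 0.3805] to-align turn -0.001 w -0.001 gf 0.0 F [-0.1  0.7 -0.8] T [-0.04  0.02  0.03] q6 1.67
delta mm [ 92.  -46.3 113.5]
```

Request:
drive_tool(
  increments=[
    {"delta_pos":[30,-15,0],"turn":0,"jaw":-1},
    {"delta_pos":[30,-15,0],"turn":0,"jaw":-1},
    {"delta_pos":[32,-16,0],"turn":0,"jaw":-1},
    {"delta_pos":[0,0,0],"turn":0,"jaw":-1},
    {"delta_pos":[0,0,30],"turn":0,"jaw":-1},
    {"delta_pos":[0,0,30],"turn":0,"jaw":-1},
    {"delta_pos":[0,0,20],"turn":0,"jaw":-1},
    {"delta_pos":[0,0,0],"turn":0,"jaw":-1},
  ],
)

```text
time: 9.73
tool_pos: [0.6514, 0.2644, 0.2939]
tcp_rot: [3.123, 0.319, -0.017]
wrist_force: [-0.6, -1.2, -0.9]
width: -0.001
grip_force: 0.0
```

```bash
python3 - <<'E'
from h import *
tab=np.array([.655,.230,.091]);h=np.array([np.cos(.204),np.sin(.204),0])
st(tab+.035*F[:,1]+.006*h+np.array([0,0,.173+.003]))
s=grab('side')
a=cv2.resize(s['pixels'][140:260,160:280],(600,600),interpolation=2)
cv2.imwrite('pics/l1.png',a[...,::-1])
E
```

```text
t 9.73 pos [0.6514 0.2644 0.2939] to-align turn -0.001 w -0.001 gf 0.0 F [-0.6 -1.2 -0.9] T [-0.06  0.03  0.01] q6 1.72
delta mm [ 2.8 -0.7 26.9]
```

View pics/l1.png

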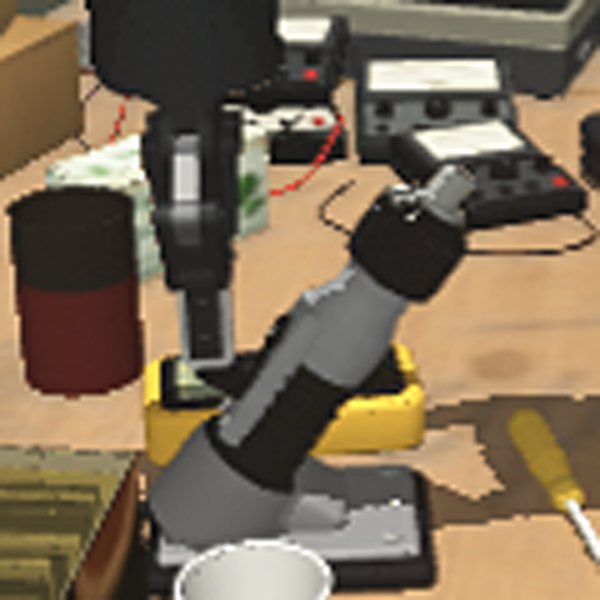

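The shut fingers are at (205,360), just above and left of the tab's corner at about (200,372). I'll lower beside it and sweep right.

Request:
drive_tool(
  increments=[
    {"delta_pos":[2,0,10],"turn":0,"jaw":-1},
    {"delta_pos":[0,0,10],"turn":0,"jaw":-1},
    {"delta_pos":[0,0,6],"turn":0,"jaw":-1},
    {"delta_pos":[0,0,0],"turn":0,"jaw":-1},
    {"delta_pos":[0,8,0],"turn":0,"jaw":-1},
    {"delta_pos":[0,8,0],"turn":0,"jaw":-1},
    {"delta_pos":[0,7,0],"turn":0,"jaw":-1},
    {"delta_pos":[0,0,0],"turn":0,"jaw":-1},
  ],
)

```text
time: 10.45
tool_pos: [0.6611, 0.2416, 0.2755]
tcp_rot: [-3.126, -0.317, -0.002]
wrist_force: [-0.4, 0.1, 0.3]
width: 0.002
grip_force: 0.2
```

Request:
drive_tool(
  increments=[
    {"delta_pos":[0,5,0],"turn":0,"jaw":-1},
    {"delta_pos":[0,5,0],"turn":0,"jaw":-1},
    {"delta_pos":[0,5,0],"turn":0,"jaw":-1},
    {"delta_pos":[0,0,0],"turn":0,"jaw":-1},
  ],
)

```text
time: 10.78
tool_pos: [0.6637, 0.2273, 0.2747]
tcp_rot: [3.124, 0.319, -0.0]
wrist_force: [-0.7, 0.3, 0.1]
width: 0.001
grip_force: 0.0
```

```bash
python3 - <<'E'
from h import *
tab=np.array([.655,.230,.091]);h=np.array([np.cos(.204),np.sin(.204),0])
st(tab-.011*F[:,1]+.006*h+np.array([0,0,.173+.003]))
E
```

```text
t 10.78 pos [0.6637 0.2273 0.2747] to-align turn -0.001 w 0.001 gf 0.0 F [-0.7  0.3  0.1] T [ 0.03  0.01 -0.06] q6 1.66
delta mm [-1.9  6.5  7.7]
```

Request:
drive_tool(
  increments=[
    {"delta_pos":[0,-19,0],"turn":0,"jaw":-1},
    {"delta_pos":[0,-19,0],"turn":0,"jaw":-1},
    {"delta_pos":[0,0,0],"turn":0,"jaw":-1},
    {"delta_pos":[0,0,10],"turn":0,"jaw":-1},
    {"delta_pos":[0,0,0],"turn":0,"jaw":-1},
    {"delta_pos":[0,9,0],"turn":0,"jaw":-1},
    {"delta_pos":[0,9,0],"turn":0,"jaw":-1},
    {"delta_pos":[0,5,0],"turn":0,"jaw":-1},
  ],
)

```text
time: 11.45
tool_pos: [0.6609, 0.2411, 0.2645]
tcp_rot: [3.125, 0.318, -0.0]
wrist_force: [0.1, 0.5, 0.2]
width: -0.005
grip_force: 0.0
```

Request:
drive_tool(
  increments=[
    {"delta_pos":[0,4,0],"turn":0,"jaw":-1},
    {"delta_pos":[0,4,0],"turn":0,"jaw":-1},
    {"delta_pos":[0,0,0],"turn":0,"jaw":-1},
  ],
)

```text
time: 11.7
tool_pos: [0.6625, 0.234, 0.265]
tcp_rot: [3.125, 0.317, 0.001]
wrist_force: [-0.9, -0.6, 0.0]
width: -0.0
grip_force: 0.0
```

Request:
drive_tool(
  increments=[
    {"delta_pos":[0,4,0],"turn":0,"jaw":-1},
    {"delta_pos":[0,4,0],"turn":0,"jaw":-1},
    {"delta_pos":[0,0,0],"turn":0,"jaw":-1},
  ],
)

```text
time: 11.95
tool_pos: [0.6635, 0.2283, 0.2649]
tcp_rot: [-3.122, -0.318, -0.0]
wrist_force: [-0.4, 4.0, 0.8]
width: 0.002
grip_force: 2.2
```

```bash
python3 - <<'E'
from h import *
tab=np.array([.655,.230,.091]);h=np.array([np.cos(.204),np.sin(.204),0])
st(tab-.011*F[:,1]+.006*h+np.array([0,0,.173+.003]))
E
```

```text
t 11.95 pos [0.6635 0.2283 0.2649] to-align turn -0.001 w 0.002 gf 2.2 F [-0.4  4.   0.8] T [0.75 0.19 0.01] q6 1.66
delta mm [-2.   7.6 -2.1]
```

Request:
drive_tool(
  increments=[
    {"delta_pos":[0,4,0],"turn":0,"jaw":-1},
    {"delta_pos":[0,4,0],"turn":0,"jaw":-1},
    {"delta_pos":[0,0,0],"turn":0,"jaw":-1},
  ],
)

```text
time: 12.2
tool_pos: [0.6641, 0.2252, 0.2651]
tcp_rot: [-3.113, -0.315, 0.0]
wrist_force: [-4.1, 21.0, -0.4]
width: -0.005
grip_force: 10.9
```

Request:
drive_tool(
  increments=[
    {"delta_pos":[0,4,0],"turn":0,"jaw":-1},
    {"delta_pos":[0,0,0],"turn":0,"jaw":-1},
  ],
)

```text
time: 12.37
tool_pos: [0.6643, 0.2238, 0.2652]
tcp_rot: [-3.109, -0.315, 0.001]
wrist_force: [-5.9, 30.5, -0.4]
width: 0.002
grip_force: 15.3
```

```bash
python3 - <<'E'
from h import *
tab=np.array([.655,.230,.091]);h=np.array([np.cos(.204),np.sin(.204),0])
st(tab-.011*F[:,1]+.006*h+np.array([0,0,.173+.003]))
E
```

```text
t 12.37 pos [0.6643 0.2238 0.2652] to-align turn -0.002 w 0.002 gf 15.3 F [-5.9 30.5 -0.4] T [ 4.86  1.01 -0.12] q6 1.64
delta mm [-1.8  3.1 -1.9]
```

A 30 N resistance with the block face 7 mm right of the middle means the tab is at its forward stop. I'll back off and retreat.

Request:
drive_tool(
  increments=[
    {"delta_pos":[0,-15,0],"turn":0,"jaw":-1},
    {"delta_pos":[0,-15,0],"turn":0,"jaw":-1},
    {"delta_pos":[0,0,-35],"turn":0,"jaw":-1},
    {"delta_pos":[0,0,-35],"turn":0,"jaw":-1},
    {"delta_pos":[0,0,-35],"turn":0,"jaw":-1},
    {"delta_pos":[0,0,-35],"turn":0,"jaw":-1},
    {"delta_pos":[0,0,0],"turn":0,"jaw":-1},
    {"delta_pos":[0,41,0],"turn":0,"jaw":-1},
  ],
)

```text
time: 13.03
tool_pos: [0.6682, 0.2105, 0.4097]
tcp_rot: [-3.119, -0.328, -0.013]
wrist_force: [0.6, -0.1, -1.0]
width: 0.003
grip_force: 0.0
```

Request:
drive_tool(
  increments=[
    {"delta_pos":[0,41,0],"turn":0,"jaw":-1},
    {"delta_pos":[0,41,0],"turn":0,"jaw":-1},
    {"delta_pos":[0,41,0],"turn":0,"jaw":-1},
    {"delta_pos":[0,41,0],"turn":0,"jaw":-1},
    {"delta_pos":[0,41,0],"turn":0,"jaw":-1},
    {"delta_pos":[0,41,0],"turn":0,"jaw":-1},
    {"delta_pos":[0,41,0],"turn":0,"jaw":-1},
    {"delta_pos":[0,41,0],"turn":0,"jaw":-1},
  ],
)

```text
time: 13.7
tool_pos: [0.7348, -0.1184, 0.4046]
tcp_rot: [3.125, 0.319, -0.0]
wrist_force: [0.1, 0.2, -0.2]
width: -0.001
grip_force: 0.0
```

Request:
drive_tool(
  increments=[
    {"delta_pos":[0,41,0],"turn":0,"jaw":-1},
    {"delta_pos":[0,41,0],"turn":0,"jaw":-1},
    {"delta_pos":[0,41,0],"turn":0,"jaw":-1},
    {"delta_pos":[0,0,0],"turn":0,"jaw":-1},
    {"delta_pos":[0,0,0],"turn":0,"jaw":-1},
  ],
)

```text
time: 14.12
tool_pos: [0.7593, -0.24, 0.4035]
tcp_rot: [3.126, 0.313, -0.002]
wrist_force: [-0.1, -0.7, -0.1]
width: 0.006
grip_force: 0.0
```

```bash
python3 - <<'E'
from h import *
t=grab('top','top2.png');st()
a=cv2.imread('pics/top0.png');b=cv2.imread('pics/top2.png')
f=lambda i:cv2.convertScaleAbs(cv2.resize(i[130:210,200:265],(400,492),interpolation=2),alpha=1.4)
cv2.imwrite('pics/fin.png',np.hstack([f(a),f(b)]))
E
```

```text
t 14.17 pos [ 0.7594 -0.238   0.4037] to-align turn -0.002 w 0.005 gf 0.0 F [0.1 0.3 0.2] T [ 0.03 -0.04 -0.05] q6 1.03
```

View pics/fin.png

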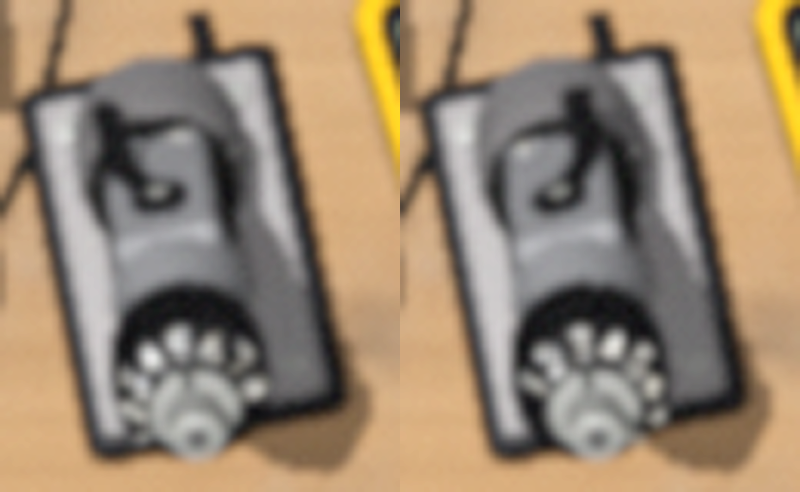

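The final view shows the lever tab on the right at (575,100). The numerals now read 1, 2, 3, 4, 5 from left to right, with 3 at the index at (580,340). The arm is clear, so I'm handing in.

```bash
python3 -c "
from h import *
print(bot.finish_job())"
```

```text
the job is handed in; nothing more can be done
None
```

The job is handed in: in the last picture the collar is at 3 and the lever tab is over to the right (forward), the arm is clear of everything, and it took about 14 s; the hand-in returned no verdict.

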